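Offer the tea-and-coffee tray and point out the tin

TASK

Someone across the counter wants the closed tin. With your fingertips against the outside of the tray's tall back panel, gently push the tray out, away from you, to its stop; then point at the closed aluminium tin (not the open one): hold the fingertips a couple of centimetres above the middle of its lid, without touching it, for at least two seconds, and finish still pointing there. Do not grip or lift the tray or anything else, and touch nothing that stands in the tray or beside it.

Things in the scene. Friction and masses are not known exactly. Their poses are not given: they have to be found in the camera images.
- tray (a joint): How far the white plastic pull-out tray has been slid out along its runners, away from the robot: 0 = in, 0.090 m = fully out, against its stop. It starts 0 to 20 mm out, moves only along the tray_back x axis, resists with about 2 N of friction (plus 8 N per m/s) and stays where it is left. The tray has 0.6 kg and its load up to 1.2 kg.
- tray_back (a point): Point on the outer face (towards the robot) of the tray's tall back panel, mid-width, 25 mm below its top edge, 70 mm above the counter. x axis: the slide direction, level, outwards away from the robot; y along the panel, z up. The tray is 220 mm (x) by 460 mm (y), 75 mm tall at this panel (6 mm thick), 30 mm at its other walls; its inner floor lies 25 mm above the counter.
- shelf: Fixed white laminate board under the tray, 240 mm deep (x), 520 mm wide (y), 16 mm thick, with a low aluminium runner along each side (tops 46 mm above the counter). Origin: centre of its underside, on the counter; x is the slide direction. The back panel's face starts 10 to 30 mm ahead of the board's rear edge; the space on the robot's side of the panel is free.
- tin_lid (a point): Centre of the flat top of the closed aluminium tin's lid: the thing to point at. The tin is a cylinder 68 mm across with a 72 mm lid, 70 mm tall in all; loose, upright in the tray. z up.
- tin: The closed aluminium tin (see tin_lid). Loose, stands upright in the tray; origin at the centre of its underside, z up.
- open_tin: Aluminium tin of the same width without a lid, open at the top, 68 mm across, 66 mm tall. Loose, stands upright in the tray; origin at the centre of its underside, z up.
- mug: Black ceramic mug, 72 mm across, 85 mm tall, with a handle that reaches 63 mm from its axis. Loose, stands upright in the tray; origin at the centre of its underside, z up.
- cone: Stainless mesh filter cone on a round foot of 72 mm, wide mouth of 85 mm at the top, 82 mm tall. Loose, stands upright in the tray; origin at the centre of its underside, z up.
- spoon_rest: Clear acrylic spoon rest, a flat dish 40 by 110 mm, 12 mm tall, lying in the tray along its front wall (far from the robot). Loose; origin at the centre of its underside.
- jar: Glass jar with a wooden lid, 80 mm across, 120 mm tall, loose on the counter left of the tray. Origin at its underside.
- bowl: White ceramic bowl, 120 mm across, 50 mm tall, loose on the counter left of the tray. Origin at its underside.
- bottle: Amber glass bottle, 64 mm across, 190 mm tall, loose on the counter right of the tray. Origin at its underside.
There are look-alikes about, which are no part of the job. What is shaped like the tin but pink or yellow is not meant.

How it is judged:
By the outcome, as a careful person would: the job done as asked, in the order asked, and still so for the second after the job is handed in, with the robot touching nothing.
It also fails if it takes over 46 s, if anything falls off the work surface, if the arm or the gripper's body presses on something with over 40 N, if the wrist force passes 120 N, or if a joint passes its speed limit or range.

ROBOT

A 6-joint arm with a two-finger parallel gripper is mounted at the origin on the work surface. World frame = base frame: x ahead of the robot, y to its left, z up, the work surface at z = 0. Lengths are in m, angles in degrees, forces in N, time in s.
With the tool pointing down it reaches from about 0.35 to 0.875 m from the base axis. Payload 4.2 kg.
Tool frame: the origin (TCP) lies on the front face of the gripper's body, between the roots of the fingers; the fingertips stand 70 mm ahead of it and the grasp point (between the pads) lies 51 mm ahead of it; x points along the fingers, y is the direction in which the jaws open and shut, and the axes are right-handed (so a half turn about x gives the same grasp; the last joint's range is limited). The gripper opens to 87 mm and grips with 3 to 60 N. Pads are 19 mm wide; open, the fingers measure 117 mm over their backs; the gripper's body (75 mm by 190 mm) begins 51 mm behind the grasp point.
Start: joints at [-49.183, 22.042, 0.453, 0, -68.411, -14.817], TCP at [0.274, -0.562, 0.292] pointing down, gripper open.
Joint ranges: [-179.83, 179.83], [-69.29, 118.12], [-61.27, 80.66], [-181.25, 117.63], [-171.15, -9.14], [-177.46, 177.46]. Speed limits (degrees/s): [159.86, 159.86, 180, 180, 180, 180].

INTERFACE

Orientations are given as a 3x3 rotation matrix whose columns are the frame's x, y, z axes.
In Python, from station import r, viewer, spotter gives the robot as it stands.
- The arm moves only by the tool move_arm, never from a script. Its argument "series" is a list that holds one entry, the list of rows, each a list of 7 numbers: the turn, a rotation vector about the world's x, y, z scaled (see below), then the shift along the world's x, y, z scaled (see below), then the opening, from 0 (shut) to 1 (fully open). A call has 1 to 20 rows; each row shifts and turns the pose as measured when the row begins; what a row does not reach is not made up. The controller multiplies each number of a shift by 60 mm and each number of a turn by 8 degrees. A row lasts 1/8 s, in which the tool goes at most 62.5 mm and 10.7 degrees, less where a joint would pass 70% of its speed; a pose out of reach is approached as far as the arm can. A call with a number of a shift or a turn outside -1 to 1 is refused whole. A call with a gripper value outside its range is refused whole. The fingers move at their own pace and stop on an object; the grip force is fixed at half the most. Time passes only in rows, so rows that do not move let the fingers close. It gives the time, the measured TCP pose, the force and the opening at its end, in the units of the state.
- r.sense(): the state, without advancing time (a new reading comes with each control period).
- viewer.capture(name): name is "scene" or "side" or "wrist"; returns (picture, depth): 384x512x3 uint8, red, green, blue; 384x512 float32, m along the optical axis (not along the pixel's ray), 0 where there is no reading.
- viewer.camera_params(name): a dict with "mtx" (3x3 intrinsics, pixels), "dist_coeffs" ([k1, k2, p1, p2, k3] as OpenCV has them; the pictures are not rectified), "pose" (4x4, takes a point from camera to world coordinates). Camera axes: x right, y down, z forward; pixel columns grow to the right and rows downward; lengths in m; the calibration is good to about 2 mm. A picture is of the moment at which its call begins: read the wrist's pose just before it. camera_params takes no time and is no camera call; for the wrist camera it gives the pose at the moment of the call.
- r.finish_job(): hands the job in, once; it reports no verdict.
Trained networks look in the newest picture that a camera, given by its name, has taken for a name from the list of things; names that differ only in an ending like _2 or _b are one class to them, and where a whole thing is asked for, a point or a joint stands for the part that bears it (a point fixed in the world has none). Each returns a list of dicts, best first, with "conf" (0 to 1); they miss things now and then, are a little off and sometimes report something else, mostly with a low value. They report only what shows in the picture. A call takes as long as a camera call. They do not tell look-alikes from the thing itself.
- spotter.find_in(camera, name): "centre" ([column, row] in pixels, amid what is visible of it).
- spotter.trace(camera, name): "mask" (384x512 bool, what is visible of it) and "centre" ([column, row] in pixels, amid what is visible of it).
The state is a dict: "time_s": time; "joints": joint angles; "joint_velocities": joint speeds; "effort": joint torques, N m; "tcp_pos": TCP position; "ee_rot": TCP orientation; "wrist_force": force on the tool from outside, world axes, zero at the start; "moment": the same for the moment, N m; "gripper_width": opening from 0.0 (shut) to 1.0 (fully open).
Only numpy, scipy, OpenCV 4.12 (cv2) and the standard library are available. Lean on these libraries where they do the work, as an engineer would, in place of code of your own. Each camera call takes 0.05 s, during which the arm holds its last target.

## Working session

There is one attempt and no reset: what is moved stays moved. The work goes in short steps, Python scripts to look and compute and a tool call to move; the robot and the scene stay as the last step left them, time stands still between calls to the robot, and variables do not carry over. Pictures are saved under pics/ and viewed, and the job is handed in when it is done.

Besides the shell and the picture viewer there is one more tool, called after "Request:" as name([rows], argument=value, ...), one row to a line, values as JSON. move_arm: Moves the arm, as the interface text tells. Its arguments: {"type":"object","properties":{"series":{"type":"array","items":{"type":"array","items":{"type":"array","items":{"type":"number","minimum":-1,"maximum":1}}}}},"required":["series"]}

```bash
mkdir -p pics
cat > h.py <<'E'
from station import r, viewer, spotter
import numpy as np, cv2
def cap(cam,name):
    p=viewer.camera_params(cam); im,d=viewer.capture(cam)
    cv2.imwrite(f'pics/{name}.png',im[:,:,::-1]); np.savez(f'pics/{name}.npz',im=im,d=d,pose=p['pose'],mtx=p['mtx'],dc=p['dist_coeffs'])
    return im,d,p
def world(p,d,uv):
    uv=np.array(uv,float).reshape(-1,2)
    n=cv2.undistortPoints(uv.reshape(-1,1,2),np.array(p['mtx'],float),np.array(p['dist_coeffs'],float)).reshape(-1,2)
    z=np.array([d[int(round(v)),int(round(u))] for u,v in uv])
    c=np.c_[n*z[:,None],z,np.ones(len(z))]
    w=(np.array(p['pose'])@c.T).T[:,:3]; w[z==0]=np.nan
    return w
E
python3 - <<'E'
from h import *
s=r.sense(); print(s['time_s'],s['tcp_pos'],s['ee_rot'])
for c in ['scene','side']:
    im,d,p=cap(c,c+'0'); print(c,np.round(p['pose'],2).tolist())
    for n in ['tin','open_tin','tray_back','mug','cone'] if c=='scene' else ['tin','tray_back']:
        for o in spotter.find_in(c,n)[:4]:
            print(n,round(o['conf'],2),np.round(o['centre']),world(p,d,o['centre']).round(3).tolist())
E
```

```text
0.0 [ 0.27380451 -0.56132225  0.29116671] [[-1.02726891e-03 -4.38215186e-01  8.98869510e-01]
 [ 1.92961046e-03  8.98867442e-01  4.38216383e-01]
 [-9.99997611e-01  2.18463407e-03 -7.77939679e-05]]
scene [[0.74, 0.54, -0.4, 1.18], [0.67, -0.6, 0.44, -0.74], [0.0, -0.59, -0.81, 1.46], [0.0, 0.0, 0.0, 1.0]]
tin 0.87 [269. 194.] [[0.553, 0.023, 0.095]]
tin 0.82 [207. 186.] [[0.348, -0.092, 0.072]]
tin 0.63 [244. 165.] [[0.378, 0.074, 0.067]]
open_tin 0.84 [289. 177.] [[0.524, 0.174, 0.023]]
tray_back 0.9 [265. 220.] [[0.586, -0.035, 0.022]]
mug 0.8 [230. 229.] [[0.554, -0.179, 0.1]]
cone 0.91 [251. 204.] [[0.516, -0.032, 0.057]]
side [[0.9, -0.27, 0.34, -0.05], [-0.44, -0.53, 0.72, -1.16], [-0.02, -0.8, -0.6, 1.07], [0.0, 0.0, 0.0, 1.0]]
tin 0.92 [209. 206.] [[0.348, 0.071, 0.055]]
tin 0.85 [223. 234.] [[0.329, -0.105, 0.069]]
tin 0.56 [251. 191.] [[0.502, 0.051, 0.08]]
tray_back 0.96 [304. 214.] [[0.642, -0.086, 0.025]]
```

Run:
```python
import cv2
for c,(x,y) in {'scene':(150,120),'side':(150,130)}.items():
    im=cv2.imread(f'pics/{c}0.png')[y:y+150,x:x+200]
    cv2.imwrite(f'pics/{c}0c.png',cv2.resize(im,None,fx=4,fy=4,interpolation=cv2.INTER_CUBIC))
```

```text
(no output)
```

View pics/scene0c.png

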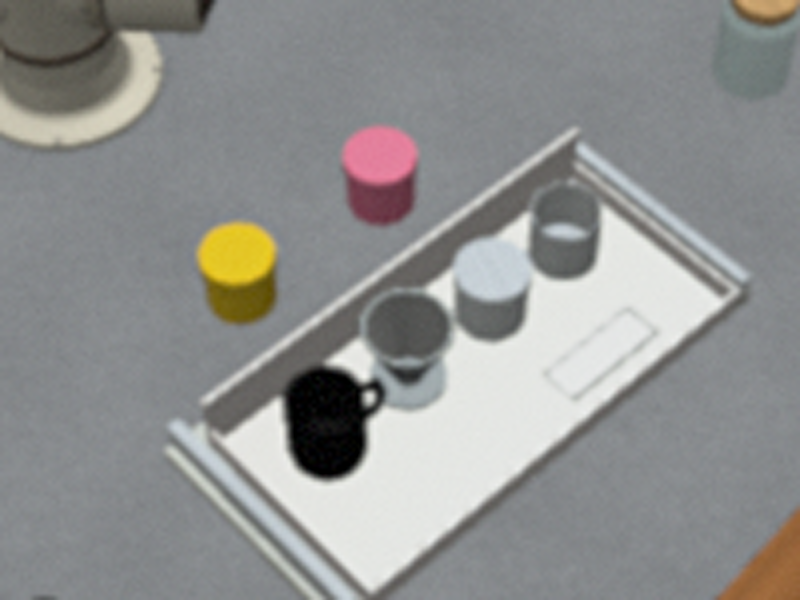

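View pics/side0c.png

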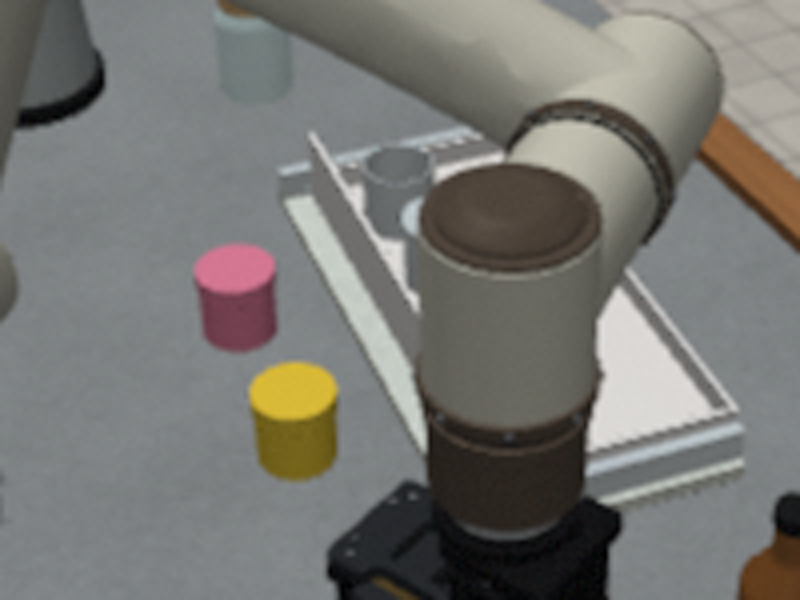

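View pics/scene0.png

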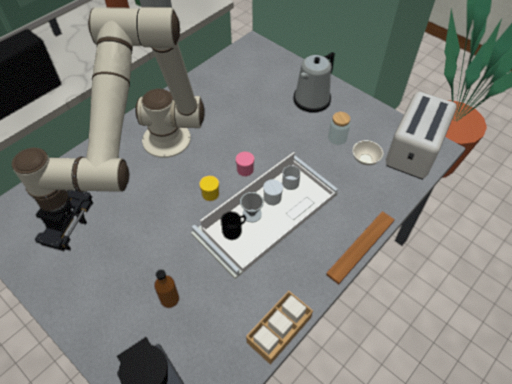

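The closed tin is bare metal with a flat lid, at scene pixel (273,188). The things it could be confused with are the open tin (291,178), the pink tin (245,162) and the yellow tin (209,188). The crop shows a flat, closed lid on the chosen one and an open rim on the other. Next I'll measure it.

```bash
cat >> h.py <<'E'
def plane(p,uv,z):
    uv=np.array(uv,float).reshape(-1,1,2)
    n=cv2.undistortPoints(uv,np.array(p['mtx'],float),np.array(p['dist_coeffs'],float)).reshape(-1,2)
    P=np.array(p['pose']); d=(P[:3,:3]@np.c_[n,np.ones(len(n))].T).T; c=P[:3,3]
    return c+d*((z-c[2])/d[:,2])[:,None]
def cloud(p,d):
    vv,uu=np.mgrid[0:384,0:512]
    n=cv2.undistortPoints(np.c_[uu.ravel(),vv.ravel()].astype(float).reshape(-1,1,2),np.array(p['mtx'],float),np.array(p['dist_coeffs'],float)).reshape(-1,2)
    z=d.ravel(); c=np.c_[n*z[:,None],z]; P=np.array(p['pose'])
    w=c@P[:3,:3].T+P[:3,3]; w[z==0]=np.nan
    return w.reshape(384,512,3)
E
python3 - <<'E'
from h import *
f=np.load('pics/scene0.npz'); p=dict(pose=f['pose'],mtx=f['mtx'],dist_coeffs=f['dc'])
print('panel top ends',plane(p,[[293.7,152.5],[201,221]],.095).round(4).tolist())
print('lid',plane(p,[[273,187.5]],.095).round(4))
print('front corners z.055',plane(p,[[336.5,190.5],[243,267.5]],.055).round(3).tolist())
W=cloud(p,f['d'])
im=f['im'].astype(int)
# lid: depth points
sub=W[180:196,262:284].reshape(-1,3); m=(sub[:,2]>.085)&(sub[:,2]<.105); print('lid cloud',m.sum(),np.median(sub[m],0).round(4),sub[m].min(0).round(3),sub[m].max(0).round(3))
for n,(u,v) in dict(yellow=(209,184),pink=(245,158),open=(291,170),cone=(252,202),mug=(231,217)).items(): print(n,W[v,u].round(3), plane(p,[[u,v]],.07).round(3))
f2=np.load('pics/side0.npz');p2=dict(pose=f2['pose'],mtx=f2['mtx'],dist_coeffs=f2['dc'])
W2=cloud(p2,f2['d'])
q=[[150+312/4,130+135/4],[150+418/4,130+300/4]]
print('side panel top',plane(p2,q,.095).round(4).tolist())
for w,n in((W,'scene'),(W2,'side')):
    s=w.reshape(-1,3); 
    for y0 in np.arange(-.2,.25,.05):
        m=(np.abs(s[:,1]-y0)<.025)&(s[:,0]>.40)&(s[:,0]<.5)&(s[:,2]>.06)&(s[:,2]<.1)
        if m.sum(): print(n,round(y0,2),m.sum(),np.percentile(s[m,0],[0,5,50,95]).round(3))
E
```

```text
panel top ends [[0.4933, 0.2331, 0.095], [0.4557, -0.221, 0.095]]
lid [[0.5444 0.0538 0.095 ]]
front corners z.055 [[0.709, 0.225, 0.055], [0.669, -0.239, 0.055]]
lid cloud 260 [0.5412 0.0544 0.0938] [0.504 0.02  0.085] [0.577 0.091 0.101]
yellow [ 0.347 -0.08   0.071] [[ 0.347 -0.079  0.07 ]]
pink [0.358 0.104 0.067] [[0.359 0.103 0.07 ]]
open [0.523 0.185 0.057] [[0.529 0.177 0.07 ]]
cone [ 0.518 -0.03   0.067] [[ 0.52  -0.032  0.07 ]]
mug [ 0.511 -0.131  0.076] [[ 0.508 -0.129  0.07 ]]
side panel top [[0.4917, 0.2338, 0.095], [0.4717, -0.0418, 0.095]]
scene -0.2 79 [0.446 0.449 0.453 0.457]
scene -0.15 100 [0.45  0.453 0.458 0.499]
scene -0.1 80 [0.455 0.457 0.462 0.466]
scene -0.05 86 [0.459 0.462 0.467 0.499]
scene -0.0 73 [0.464 0.467 0.47  0.474]
scene 0.05 73 [0.469 0.471 0.475 0.479]
scene 0.1 69 [0.47  0.475 0.479 0.483]
scene 0.15 62 [0.477 0.48  0.484 0.487]
scene 0.2 60 [0.48  0.483 0.489 0.492]
side -0.05 34 [0.459 0.46  0.461 0.465]
side -0.0 51 [0.461 0.462 0.465 0.47 ]
side 0.05 47 [0.467 0.468 0.47  0.474]
side 0.1 45 [0.47  0.471 0.474 0.477]
side 0.15 46 [0.475 0.476 0.479 0.483]
side 0.2 38 [0.48  0.481 0.483 0.488]
```

Request:
move_arm([
  [[0,0,-0.38,0.2,0.8,0,0],[0,0,-0.38,0.2,0.8,0,0],[0,0,-0.38,0.2,0.8,0,0],[0,0,-0.38,0.2,0.8,0,0],[0,0,-0.38,0.2,0.8,0,0],[0,0,-0.38,0.2,0.8,0,0],[0,0,-0.38,0.2,0.8,0,0],[0,0,-0.38,0.2,0.8,0,0],[0,0,-0.38,0.2,0.8,0,0],[0,0,-0.38,0.2,0.8,0,0],[0,0,0,0,0,0,0],[0,0,0,0,0,0,0]],
])

```text
time_s: 1.95
tcp_pos: [0.3957, -0.0677, 0.2938]
ee_rot: [[0.008, 0.094, 0.996], [-0.001, 0.996, -0.094], [-1.0, -0.001, 0.009]]
wrist_force: [-0.7, 0.3, -0.0]
gripper_width: 0.007
```

Request:
move_arm([
  [[0,0,0,0.28,0.64,0,0],[0,0,0,0.28,0.64,0,0],[0,0,0,0,0,-0.4,0],[0,0,0,0,0,-0.4,0],[0,0,0,0,0,0,0],[0,0,0,0,0,0,0]],
])

```text
time_s: 2.7
tcp_pos: [0.4306, 0.0048, 0.2461]
ee_rot: [[0.011, 0.106, 0.994], [-0.002, 0.994, -0.106], [-1.0, -0.001, 0.011]]
wrist_force: [-0.1, -1.0, 0.4]
gripper_width: 0.008
```

Run:
```python
from h import *
s=r.sense(); print(s['time_s'],s['tcp_pos'].round(4),s['ee_rot'].round(3).tolist(),s['wrist_force'])
im,d,p=cap('wrist','w1'); print(p['pose'][:3,3])
im2,d2,p2=cap('side','s1')
cv2.imwrite('pics/s1c.png',cv2.resize(im2[80:280,120:390,::-1],None,fx=2.9,fy=2.9,interpolation=cv2.INTER_CUBIC))
```

```text
2.7 [0.4306 0.0048 0.2461] [[0.011, 0.106, 0.994], [-0.002, 0.994, -0.106], [-1.0, -0.001, 0.011]] [-0.05111559 -0.95123269  0.37860077]
[0.34437602 0.01354821 0.33682302]
```

View pics/w1.png

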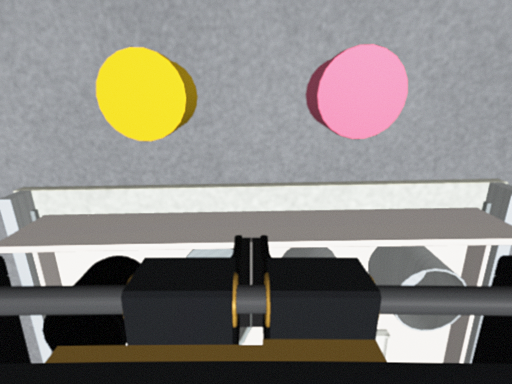

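View pics/s1c.png

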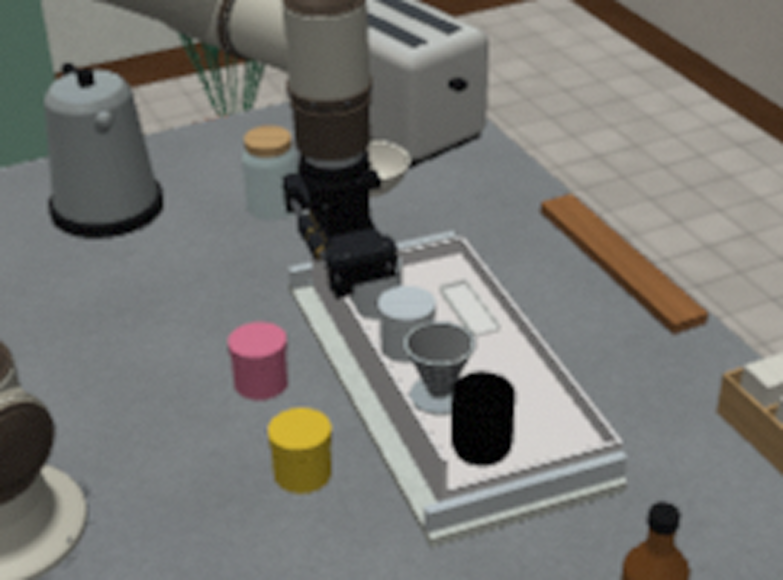

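The wrist view shows the outer panel face at rows 213–243, with the fingertips above it near (250,240). The yellow tin (145,93) and pink tin (365,92) are well clear. Next I'll measure the outer face with wrist depth.

Run:
```python
from h import *
f=np.load('pics/w1.npz'); p=dict(pose=f['pose'],mtx=f['mtx'],dist_coeffs=f['dc'])
W=cloud(p,f['d'])
pts=[]
for u in (60,120,180,220,300,350,400,450):
    print(u,[W[v,u].round(3).tolist() for v in (222,230,237)])
    pts+= [W[v,u] for v in range(220,238)]
pts=np.array(pts); m=(pts[:,2]>.04)&(pts[:,2]<.1)&(pts[:,0]<.49)
A=np.c_[np.ones(m.sum()),pts[m][:,1:]]; print(m.sum(),np.linalg.lstsq(A,pts[m][:,0],rcond=None)[0])
for v in range(195,262,3): print(v,W[v,205].round(3),W[v,300].round(3))
```

```text
60 [[0.447, -0.19, 0.041], [0.448, -0.178, 0.062], [0.449, -0.169, 0.078]]
120 [[0.452, -0.13, 0.044], [0.453, -0.122, 0.064], [0.453, -0.115, 0.08]]
180 [[0.457, -0.069, 0.048], [0.458, -0.065, 0.067], [0.458, -0.062, 0.082]]
220 [[0.461, -0.03, 0.048], [0.461, -0.028, 0.068], [0.461, -0.026, 0.084]]
300 [[0.468, 0.048, 0.052], [0.468, 0.046, 0.072], [0.468, 0.043, 0.086]]
350 [[0.472, 0.096, 0.055], [0.471, 0.09, 0.074], [0.471, 0.086, 0.088]]
400 [[0.476, 0.142, 0.057], [0.476, 0.135, 0.074], [nan, nan, nan]]
450 [[0.48, 0.188, 0.058], [0.48, 0.178, 0.075], [0.478, 0.169, 0.091]]
141 [ 0.46383408  0.08821298 -0.00429157]
195 [ 0.442 -0.046  0.015] [0.453 0.055 0.015]
198 [ 0.445 -0.047  0.016] [0.456 0.055 0.015]
201 [ 0.449 -0.048  0.014] [0.46  0.055 0.014]
204 [ 0.452 -0.048  0.015] [0.463 0.054 0.016]
207 [ 0.456 -0.048  0.016] [0.467 0.054 0.015]
210 [ 0.459 -0.049  0.016] [0.469 0.053 0.019]
213 [ 0.46  -0.048  0.023] [0.468 0.052 0.028]
216 [ 0.459 -0.047  0.033] [0.468 0.051 0.037]
219 [ 0.46  -0.046  0.041] [0.468 0.05  0.044]
222 [ 0.46  -0.044  0.049] [0.468 0.048 0.052]
225 [ 0.46  -0.044  0.056] [0.467 0.047 0.061]
228 [ 0.46  -0.042  0.064] [0.468 0.046 0.066]
231 [ 0.46  -0.042  0.069] [0.468 0.045 0.073]
234 [ 0.46  -0.041  0.076] [0.468 0.044 0.08 ]
237 [ 0.46  -0.04   0.083] [0.468 0.043 0.086]
240 [ 0.46  -0.039  0.089] [0.468 0.043 0.091]
243 [ 0.46  -0.038  0.095] [0.469 0.042 0.094]
246 [ 0.463 -0.039  0.094] [0.472 0.042 0.094]
249 [ 0.499 -0.053  0.029] [0.504 0.048 0.039]
252 [ 0.503 -0.054  0.029] [0.506 0.048 0.044]
255 [ 0.506 -0.054  0.029] [0.505 0.047 0.05 ]
258 [ 0.391 -0.006  0.25 ] [0.393 0.023 0.252]
261 [ 0.391 -0.005  0.253] [0.394 0.023 0.252]
```

Request:
move_arm([
  [[0,0.04,0.06,-0.03,0.05,-0.35,0],[0,0.04,0.06,0,0,-0.4,0],[0,0,0,0,0,-0.4,0],[0,0,0,0,0,-0.4,0],[0,0,0,0,0,-0.25,0],[0,0,0,0,0,0,0],[0,0,0,0,0,0,0]],
])

```text
time_s: 3.68
tcp_pos: [0.4331, 0.0082, 0.1421]
ee_rot: [[0.016, 0.089, 0.996], [0.004, 0.996, -0.09], [-1.0, 0.005, 0.015]]
wrist_force: [0.2, -0.7, 0.2]
gripper_width: 0.006
```

Run:
```python
from h import *
s=r.sense(); print(s['time_s'],s['tcp_pos'].round(4),s['ee_rot'].round(3).tolist(),s['wrist_force'])
im,d,p=cap('wrist','w2')
```

```text
3.675 [0.4331 0.0082 0.1421] [[0.016, 0.089, 0.996], [0.004, 0.996, -0.09], [-1.0, 0.005, 0.015]] [ 0.15241591 -0.70056922  0.22379118]
```

View pics/w2.png

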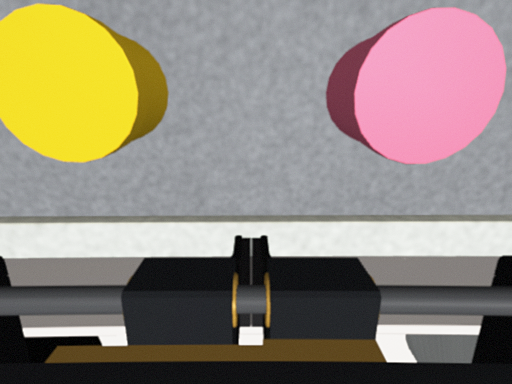

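Request:
move_arm([
  [[0,0,0,0,0,-0.1,0],[0,0,0,0.06,-0.005,0,0],[0,0,0,0.06,-0.005,0,0],[0,0,0,0.06,-0.005,0,0],[0,0,0,0.06,-0.005,0,0],[0,0,0,0.06,-0.005,0,0],[0,0,0,0.06,-0.005,0,0]],
])

```text
time_s: 4.6
tcp_pos: [0.4562, 0.0065, 0.1371]
ee_rot: [[0.017, 0.09, 0.996], [0.005, 0.996, -0.09], [-1.0, 0.006, 0.017]]
wrist_force: [-1.9, 2.1, 2.0]
gripper_width: 0.007
```

Request:
move_arm([
  [[0,0,0,0.06,-0.005,0,0],[0,0,0,0.06,-0.005,0,0],[0,0,0,0.06,-0.005,0,0],[0,0,0,0.06,-0.005,0,0],[0,0,0,0.06,-0.005,0,0],[0,0,0,0.06,-0.005,0,0]],
])

```text
time_s: 5.35
tcp_pos: [0.4783, 0.0044, 0.1369]
ee_rot: [[0.015, 0.09, 0.996], [0.004, 0.996, -0.09], [-1.0, 0.006, 0.014]]
wrist_force: [-2.7, 0.4, 0.9]
gripper_width: 0.005
```

Run:
```python
from h import *
s=r.sense(); print(s['time_s'],s['tcp_pos'].round(4),s['wrist_force'])
im2,d2,p2=cap('side','s2')
cv2.imwrite('pics/s2c.png',cv2.resize(im2[80:280,120:390,::-1],None,fx=2.9,fy=2.9,interpolation=cv2.INTER_CUBIC))
```

```text
5.35 [0.4783 0.0044 0.1369] [-2.66886669  0.40861022  0.892427  ]
```

View pics/s2c.png

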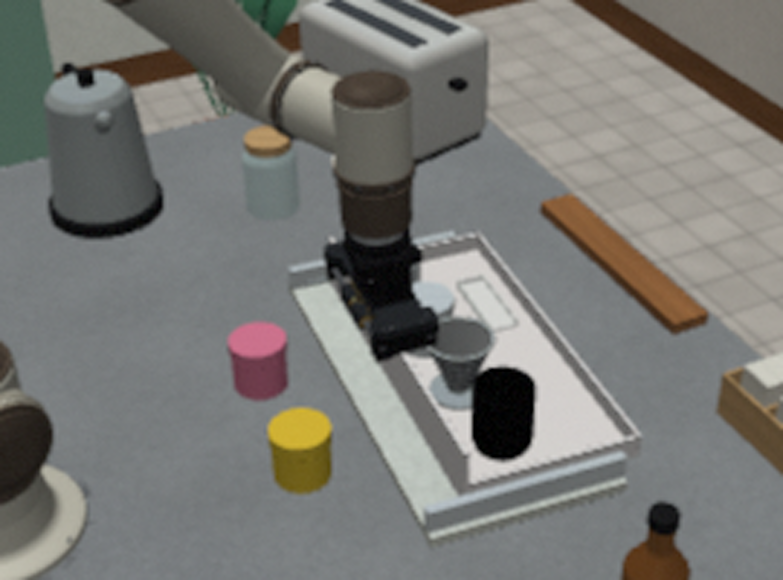

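The tray and its load are sliding together with about 2.7 N on the wrist. I'll keep pushing.

Request:
move_arm([
  [[0,0,0,0.06,-0.005,0,0],[0,0,0,0.06,-0.005,0,0],[0,0,0,0.06,-0.005,0,0],[0,0,0,0.06,-0.005,0,0],[0,0,0,0.06,-0.005,0,0],[0,0,0,0.06,-0.005,0,0],[0,0,0,0.06,-0.005,0,0],[0,0,0,0.06,-0.005,0,0],[0,0,0,0.06,-0.005,0,0],[0,0,0,0.06,-0.005,0,0],[0,0,0,0.06,-0.005,0,0]],
])

```text
time_s: 6.78
tcp_pos: [0.5209, 0.0007, 0.1368]
ee_rot: [[0.015, 0.09, 0.996], [0.004, 0.996, -0.09], [-1.0, 0.005, 0.014]]
wrist_force: [-2.4, 0.9, 0.9]
gripper_width: 0.005
```

Request:
move_arm([
  [[0,0,0,0.05,-0.004,0,0],[0,0,0,0.05,-0.004,0,0],[0,0,0,0.05,-0.004,0,0]],
])

```text
time_s: 7.15
tcp_pos: [0.5274, -0.0003, 0.1362]
ee_rot: [[0.006, 0.091, 0.996], [0.003, 0.996, -0.091], [-1.0, 0.004, 0.006]]
wrist_force: [-11.6, 4.3, 7.3]
gripper_width: 0.007
```

Request:
move_arm([
  [[0,0,0,0.05,-0.004,0,0],[0,0,0,0.05,-0.004,0,0]],
])

```text
time_s: 7.4
tcp_pos: [0.528, -0.0009, 0.1352]
ee_rot: [[-0.008, 0.092, 0.996], [0.002, 0.996, -0.092], [-1.0, 0.001, -0.008]]
wrist_force: [-8.8, 3.4, 7.4]
gripper_width: 0.005
```

Request:
move_arm([
  [[0,0,0,0.05,-0.004,0,0],[0,0,0,0.05,-0.004,0,0]],
])

```text
time_s: 7.65
tcp_pos: [0.5286, -0.0014, 0.1345]
ee_rot: [[-0.022, 0.093, 0.995], [0.001, 0.996, -0.093], [-1.0, -0.001, -0.022]]
wrist_force: [-9.9, 3.8, 7.0]
gripper_width: 0.003
```

The force jumped to about 10–12 N and the tip stopped moving, so the tray is at its stop. I'll back off, rise, then look.

Request:
move_arm([
  [[0,0,0,-0.15,0.013,0,0],[0,0,0,-0.25,0.02,0,0],[0,-0.08,0,-0.25,0.02,0,0],[0,-0.08,0,0,0,0.3,0],[0,0,0,0,0,0.5,0],[0,0,0,0,0,0.5,0],[0,0,0,0,0,0.5,0],[0,0,0,0,0,0.5,0],[0,0,0,0,0,0,0],[0,0,0,0,0,0,0]],
])

```text
time_s: 8.9
tcp_pos: [0.4919, 0.0021, 0.2861]
ee_rot: [[0.025, 0.091, 0.996], [0.005, 0.996, -0.091], [-1.0, 0.007, 0.025]]
wrist_force: [-0.1, -0.3, -0.2]
gripper_width: 0.003
```

Run:
```python
from h import *
s=r.sense(); print(s['time_s'],s['tcp_pos'].round(4),s['ee_rot'].round(3).tolist(),s['wrist_force'])
w,dw,pw=cap('wrist','w3')
im,d,p=cap('scene','c3'); 
cv2.imwrite('pics/c3c.png',cv2.resize(im[120:270,150:350,::-1],None,fx=4,fy=4,interpolation=cv2.INTER_CUBIC))
for o in spotter.find_in('scene','tin_lid'): print(o['conf'],o['centre'],world(p,d,o['centre']).round(3))
im,d,p=cap('side','s3')
cv2.imwrite('pics/s3c.png',cv2.resize(im[80:280,120:390,::-1],None,fx=2.9,fy=2.9,interpolation=cv2.INTER_CUBIC))
```

```text
8.9 [0.4919 0.0021 0.2861] [[0.025, 0.091, 0.996], [0.005, 0.996, -0.091], [-1.0, 0.007, 0.025]] [-0.1165292  -0.30293202 -0.16223691]
0.85 [285.4, 204.5] [[0.624 0.03  0.09 ]]
0.55 [248.3, 172.2] [[0.388 0.09  0.018]]
0.26 [281.3, 231.5] [[ 0.664 -0.036  0.032]]
```

View pics/c3c.png

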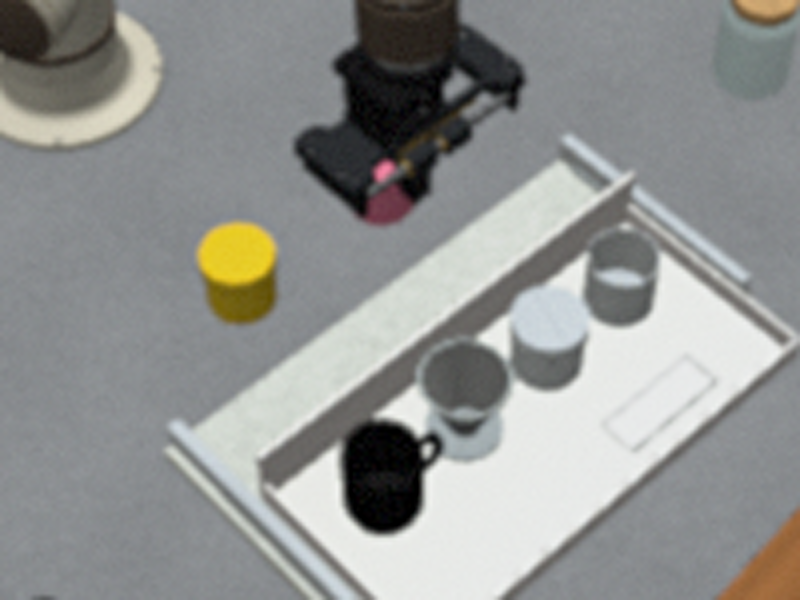

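View pics/s3c.png

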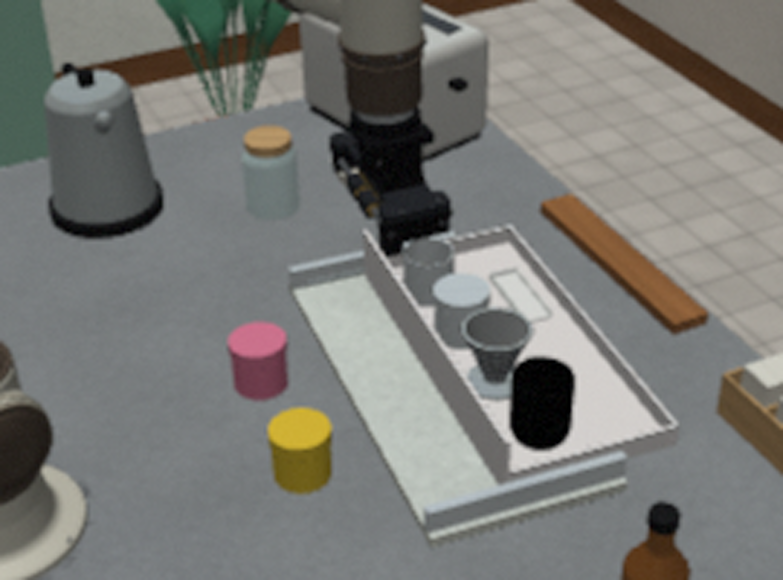

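View pics/w3.png

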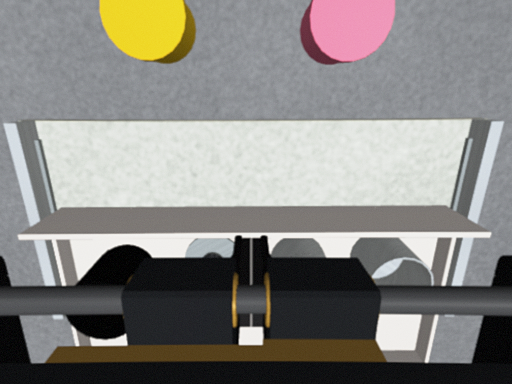

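Run:
```python
from h import *
def L(n):
    f=np.load(f'pics/{n}.npz'); p=dict(pose=f['pose'],mtx=f['mtx'],dist_coeffs=f['dc']); return f,p,cloud(p,f['d'])
f,p,W=L('w3')
for u in (150,210,300,350):
    c=W[100:245,u]; print(u,'face',np.nanmedian(c[(c[:,2]>.035)&(c[:,2]<.09)],0).round(4), 'board edge',c[(c[:,2]>.012)&(c[:,2]<.02)][0].round(4))
f,p,W=L('c3')
im=f['im'].astype(int); sub=W[188:212,275:300].reshape(-1,3); m=(sub[:,2]>.088)&(sub[:,2]<.103)
print('lid cloud',m.sum(),((np.nanpercentile(sub[m],2,0)+np.nanpercentile(sub[m],98,0))/2).round(4),np.median(sub[m],0).round(4))
print('lid plane scene',plane(p,[[150+549/4,120+317/4]],.095).round(4))
f,p,W=L('s3'); print('lid plane side',plane(p,[[120+462/2.9,80+293/2.9]],.095).round(4))
```

```text
150 face [ 0.5282 -0.108   0.065 ] board edge [ 0.4278 -0.1032  0.0141]
210 face [ 0.5339 -0.0445  0.0643] board edge [ 0.4347 -0.037   0.014 ]
300 face [0.5424 0.0524 0.0548] board edge [0.4437 0.0628 0.0163]
350 face [0.5471 0.1052 0.0632] board edge [0.4473 0.1191 0.0123]
lid cloud 267 [0.6132 0.0488 0.0942] [0.614  0.0484 0.0937]
lid plane scene [[0.6161 0.0487 0.095 ]]
lid plane side [[0.6126 0.0435 0.095 ]]
```

The panel face now stands 100 mm ahead of the board edge, as it should when fully out. The lid centre is at about (0.615, 0.047, 0.095), and the scene and side estimates agree to within 5 mm.

Request:
move_arm([
  [[0,0.05,0,0.4,0.15,0,0],[0,0.05,0,0.42,0.15,0,0],[0,0.04,0,0.42,0.15,0,0],[0,0.04,0,0.42,0.15,0,0],[0,0,0,0.41,0.15,0,0],[0,0,0,0,0,-0.35,0],[0,0,0,0,0,-0.35,0],[0,0,0,0,0,0,0],[0,0,0,0,0,0,0]],
])

```text
time_s: 10.22
tcp_pos: [0.6188, 0.0481, 0.2334]
ee_rot: [[-0.018, 0.091, 0.996], [-0.002, 0.996, -0.091], [-1.0, -0.003, -0.017]]
wrist_force: [-0.2, 0.2, 0.1]
gripper_width: 0.006
```

Run:
```python
from h import *
s=r.sense(); print(s['time_s'],s['tcp_pos'].round(4),s['ee_rot'].round(3).tolist(),s['wrist_force'])
print('tip',(s['tcp_pos']+.07*s['ee_rot'][:,0]).round(4))
w,dw,pw=cap('wrist','w4')
```

```text
10.225 [0.6188 0.0481 0.2334] [[-0.018, 0.091, 0.996], [-0.002, 0.996, -0.091], [-1.0, -0.003, -0.017]] [-0.24732944  0.22133958  0.08951894]
tip [0.6175 0.048  0.1634]
```

View pics/w4.png

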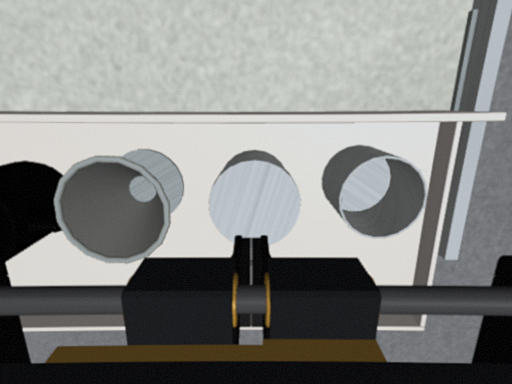

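The wrist view shows the closed lid at (254,203), between the cone (113,208) and the open tin (383,197).

Run:
```python
from h import *
f=np.load('pics/w4.npz'); p=dict(pose=f['pose'],mtx=f['mtx'],dist_coeffs=f['dc']); W=cloud(p,f['d'])
s=W[150:258,195:315].reshape(-1,3); m=(s[:,2]>.089)&(s[:,2]<.1); q=s[m]
print(m.sum(),q.min(0).round(3),q.max(0).round(3),np.median(q,0).round(4))
e=plane(p,[[209,203],[300,203],[254,161],[254,246]],.095); print(e.round(4).tolist())
(c,rr)=cv2.minEnclosingCircle(q[:,:2].astype(np.float32)); print(c,rr)
```

```text
6016 [0.575 0.015 0.089] [0.645 0.086 0.096] [0.6075 0.0511 0.0942]
[[0.6055, 0.016, 0.095], [0.6118, 0.0858, 0.095], [0.5761, 0.0534, 0.095], [0.6447, 0.0474, 0.095]]
(0.6111003160476685, 0.0502922497689724) 0.03612678125500679
```

Request:
move_arm([
  [[0,-0.05,0,-0.05,0.02,-0.2,0],[0,-0.05,0,-0.05,0.01,-0.2,0],[0,0,0,0,0,-0.2,0],[0,0,0,0,0,-0.15,0],[0,0,0,0,0,0,0],[0,0,0,0,0,0,0]],
])

```text
time_s: 11.02
tcp_pos: [0.6145, 0.0502, 0.1913]
ee_rot: [[0.004, 0.09, 0.996], [0.0, 0.996, -0.09], [-1.0, 0.001, 0.004]]
wrist_force: [-0.3, -1.1, 0.1]
gripper_width: 0.006
```

Run:
```python
from h import *
s=r.sense(); print(s['time_s'],s['tcp_pos'].round(4),s['ee_rot'].round(3).tolist(),s['wrist_force'])
print('tip',(s['tcp_pos']+.07*s['ee_rot'][:,0]).round(4))
```

```text
11.025 [0.6145 0.0502 0.1913] [[0.004, 0.09, 0.996], [0.0, 0.996, -0.09], [-1.0, 0.001, 0.004]] [-0.30028651 -1.07223162  0.08962256]
tip [0.6148 0.0502 0.1213]
```

Request:
move_arm([
  [[0,0,0,-0.04,-0.01,-0.07,0],[0,0,0,0,0,0,0],[0,0,0,0,0,0,0],[0,0,0,0,0,0,0],[0,0,0,0,0,0,0],[0,0,0,0,0,0,0],[0,0,0,0,0,0,0],[0,0,0,0,0,0,0],[0,0,0,0,0,0,0],[0,0,0,0,0,0,0]],
])

```text
time_s: 12.28
tcp_pos: [0.6125, 0.0497, 0.1878]
ee_rot: [[0.006, 0.09, 0.996], [0.001, 0.996, -0.09], [-1.0, 0.001, 0.006]]
wrist_force: [0.7, 1.4, -0.3]
gripper_width: 0.007
```

Request:
move_arm([
  [[0,0,0,0,0,0,0],[0,0,0,0,0,0,0],[0,0,0,0,0,0,0],[0,0,0,0,0,0,0],[0,0,0,0,0,0,0],[0,0,0,0,0,0,0],[0,0,0,0,0,0,0],[0,0,0,0,0,0,0],[0,0,0,0,0,0,0],[0,0,0,0,0,0,0],[0,0,0,0,0,0,0],[0,0,0,0,0,0,0],[0,0,0,0,0,0,0],[0,0,0,0,0,0,0],[0,0,0,0,0,0,0],[0,0,0,0,0,0,0]],
])

```text
time_s: 14.28
tcp_pos: [0.6125, 0.0496, 0.1878]
ee_rot: [[0.006, 0.09, 0.996], [0.001, 0.996, -0.09], [-1.0, 0.001, 0.006]]
wrist_force: [0.5, -0.4, 0.7]
gripper_width: 0.008
```

Run:
```python
from h import *
s=r.sense(); print(s['time_s'],s['tcp_pos'].round(4),s['wrist_force'])
print('tip',(s['tcp_pos']+.07*s['ee_rot'][:,0]).round(4))
w,d,p=cap('wrist','w5'); W=cloud(p,d)
q=W[100:258,150:360].reshape(-1,3); q=q[(q[:,2]>.089)&(q[:,2]<.1)&(abs(q[:,0]-.612)<.045)&(abs(q[:,1]-.05)<.042)]
print(len(q),cv2.minEnclosingCircle(q[:,:2].astype(np.float32)),np.median(q[:,2]))
im,d,p=cap('side','s5')
cv2.imwrite('pics/s5c.png',cv2.resize(im[80:280,120:390,::-1],None,fx=2.9,fy=2.9,interpolation=cv2.INTER_CUBIC))
```

```text
14.275 [0.6125 0.0496 0.1878] [ 0.53255239 -0.37051385  0.74718597]
tip [0.6129 0.0497 0.1178]
6644 ((0.6107492446899414, 0.05034851282835007), 0.0358169786632061) 0.09414101811710542
```

View pics/s5c.png

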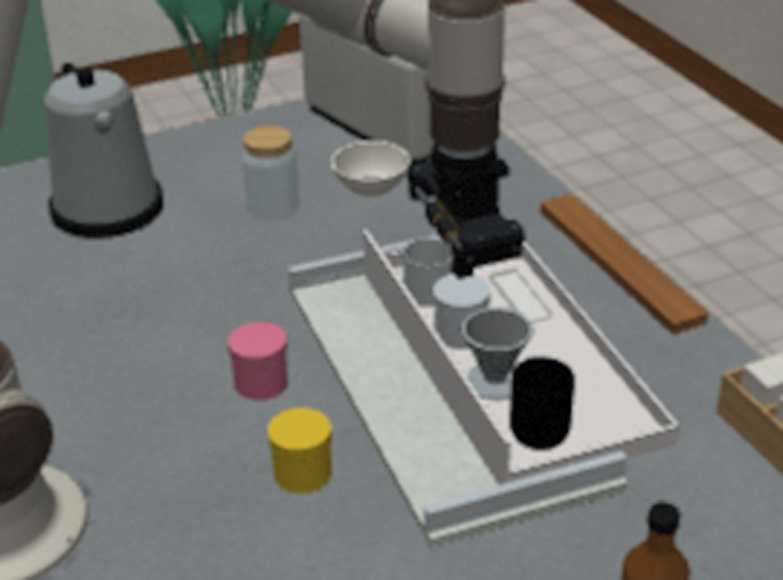

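View pics/w5.png

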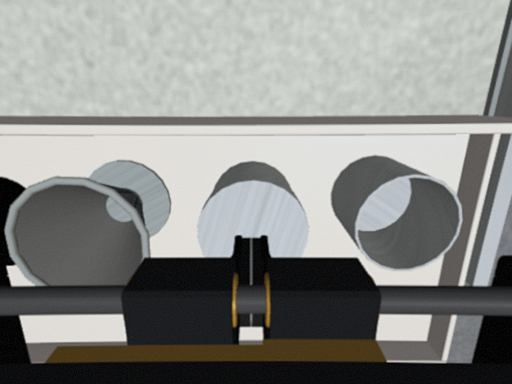

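The fingertips are held 23 mm above the middle of the closed lid, about 2 mm off centre. There is no contact, and the load still stands as before. Handing in.

```bash
python3 -c "
from h import *
r.finish_job(); s=r.sense(); print(s['time_s'],s['tcp_pos'],s['wrist_force'])"
```

```text
the job is handed in; nothing more can be done
the job is handed in; nothing more can be done
```

I pushed the tray out to its stop with closed fingertips on the outside of the back panel, and the arm finished pointing at the closed aluminium tin. The job is handed in.

- **Push:** It took about 2.5 N along the way. At the stop I read 9–12 N along the push direction (about 14 N in all). The panel then stood 100 mm ahead of the board's rear edge, as it should when fully out, and everything in the tray was upright.
- **Pointing:** The fingertips held still for over 3 s at (0.613, 0.050, 0.118), about 23 mm above the lid and about 2 mm from its middle. The wrist force stayed within noise, so nothing was being touched. The clock read about 14.3 s when I last checked.
- **Where checks disagreed:** The lid-centre estimates from the scene, side and wrist cameras differed by up to 7 mm. I relied mostly on the wrist one, because its fitted radius of 36 mm matches the 72 mm lid.
- **Tilt at the stop:** The last few pushing rows tilted the tool about 1–2° while the tip stayed against the panel. I straightened it afterwards.
- **Not checked:** No state could be read after handing in, so the final second is unconfirmed.

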